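Open the terminal cover of the model-lighting supply

TASK

Open the terminal compartment of the grey lighting supply on the bench: press its snap tab fully in so that it stays down, then push the released cover by its rib along the guides until it is right out of them and lies flat on the box's ledge, all the terminals uncovered. Only press and push with the fingertips: do not lift or carry the cover, and leave the bottle, the wood offcut and the jar where they stand.

Things in the scene. Friction and masses are not known exactly. Their poses are not given: they have to be found in the camera images.
- supply: Fixed grey box, 240 (x) x 130 (y) x 60 mm up to its flat deck. Origin: centre of its underside; z up. Its +x is the way the cover slides open (within 35 degrees of straight away from the robot). Along its top: press pad of the tab (x = -86 mm, y = 0), seat over the sunken terminals (x -60 to 8), open ledge level with the seat (x 8 to 106), end stop 8 mm high (x 106 to 114).
- seat (a point): Centre of the cover's seat at deck height (60 mm up), axes as the supply's; here lies the closed cover's origin. On both sides guide rails run along x from -35 to +33 mm of this point: inner walls at y = +-46.5 mm, 11 mm high, each with a lip 6 mm inward, 8 to 11 mm above the deck, over the cover's edge.
- tab (a joint): Travel of the snap tab straight down, m: 0 to 0.0015 at the start = out, cover locked; 0.010 = fully in, at its stop. Moves under about 4 N (plus 15 N per m/s); no return spring, it stays where pressed. Its black catch stands in the cover's slot and blocks the cover; it clears at 0.0065, counts as fully in from 0.0075.
- tab_top (a point): Centre of the flat upper face of the tab's black press pad, 30 (x) x 32 (y) mm, axes as the supply's; moves with the tab. 77 mm above the bench when out, 67 mm when fully in (still 7 mm above the deck).
- cover: Loose white plate, 70 (x) x 90 (y) x 6 mm, about 80 g. Origin: centre of its underside; axes as the supply's. Closed: supply x = -25, y = 0, z = 60 mm. Slot 12 x 34 mm for the catch at its x -27 to -15. Slides along supply +x: leaves the guides after 68 mm, meets the end stop after 96 mm; about 83 mm is well placed (supply x = 58 mm).
- rib (a point): Middle of the near (-x) face of the cover's upright push rib, 13 mm above the cover's underside; moves with the cover (cover x = +8 mm). The rib is 8 (x) x 60 (y) mm and stands from 6 to 20 mm above the cover's underside. Push it towards the supply's +x.
- glue_bottle: Bystander: white glue bottle, 58 mm across, 165 mm high with its spout, standing upright and loose. Origin: centre of its underside.
- offcut: Bystander: loose wood offcut 90 x 40 x 25 mm lying flat. Origin: centre of its underside.
- jar: Bystander: loose screw-top glass jar, 54 mm across, 70 mm high. Origin: centre of its underside.
Things that resemble listed ones, but are neither listed nor needed, are in the scene too. Of the things shaped like the cover, the white one is meant.

How it is judged:
On the way, in this order (a step that is already met when the one before it is completed fails the run):
1. the snap tab is pressed fully in while the cover is still closed (value of joint tab above 0.0075 m and x of cover in the frame of supply below -0.017 m), for 0.1 s.
2. the cover is pushed right out of its guides (x of cover in the frame of supply above 0.044 m), for 0.1 s.
At the end, for the whole second after the job is handed in: Tab at least 7.5 mm in; cover slid at least 69 mm, out of its guides, not past the end stop, flat on the ledge (within 4 mm of deck height, tilt under 0.06 rad, within 30 mm of the middle line) and at rest; bottle, offcut and jar within 30 mm of their starts (value of joint tab above 0.0075 m and x of cover in the frame of supply between 0.044 and 0.078 m and y of cover in the frame of supply between -0.03 and 0.03 m and z of cover in the frame of supply between 0.056 and 0.064 m and angle between cover's own z axis and vertical below 0.06 rad and linear speed of cover below 0.01 m/s and distance of each of glue_bottle, offcut, jar from where it was at the start of the episode below 0.03 m); the robot touches nothing.
It fails at once if the cover is lifted or tipped (z of cover in the frame of supply above 0.07 m or angle between cover's own z axis and vertical above 0.25 rad).
It fails at once if a bystander is moved by more than 30 mm or knocked over (distance of any of glue_bottle, offcut, jar from where it was at the start of the episode above 0.03 m or angle between any of glue_bottle, offcut, jar's own z axis and vertical above 0.4 rad).
It also fails if it takes over 38 s, if anything falls off the work surface, if the arm or the gripper's body presses on something with over 40 N, if the wrist force passes 120 N, or if a joint passes its speed limit or range.

ROBOT

A 7-joint arm with a two-finger parallel gripper is mounted at the origin on the work surface. World frame = base frame: x ahead of the robot, y to its left, z up, the work surface at z = 0. Lengths are in m, angles in rad, forces in N, time in s.
With the tool pointing down it reaches from about 0.4 to 0.85 m from the base axis. Payload 10.4 kg.
Tool frame: the origin (TCP) lies at the very end of the fingers, on their centre line; the grasp point (between the pads) lies r.pinch_z behind it (r.pinch_z is the distance from the TCP to the grasp point, in m); z points along the fingers, x is the direction in which the jaws open and shut, and the axes are right-handed (so a half turn about z gives the same grasp; the last joint's range is limited). The gripper opens to 87 mm and grips with 3 to 60 N. Pads are 19 mm wide; open, the fingers measure 117 mm over their backs; the gripper's body (75 mm by 190 mm) begins 51 mm behind the grasp point.
Start: joints at [-1.303, 0.332, -0.065, 1.46, 0.022, 1.35, -0.088], TCP at [0.179, 0.599, 0.223] pointing down, gripper open.
Joint ranges: [-2.6, 2.6], [-0.5, 2.12], [-1.47, 1.34], [0.16, 2.42], [-1.27, 4.41], [0.06, 2.06], [-2.6, 2.6]. Speed limits (rad/s): [2.22, 2.22, 2.79, 2.79, 3.14, 3.14, 3.14].

INTERFACE

Orientations are given as a unit quaternion [x, y, z, w].
In Python, from bench import r gives the robot as it stands.
- The arm moves only by the tool carry_out, never from a script. Its argument "increments" is text: rows parted by semicolons, each of 7 numbers parted by spaces: the turn, a rotation vector about the tool's x, y, z in degrees, then the shift along the tool's x, y, z in m, then the finger opening in m, from 0 to 0.087. A call has exactly 5 rows; each row is the pose to reach, as a shift and turn from the pose measured when the call began, along the tool's axes at that moment; what a row does not reach only later rows make up. A row lasts 1/8 s, in which the tool goes at most 62.5 mm and 10.7 degrees, less where a joint would pass 70% of its speed; a pose out of reach is approached as far as the arm can. A call with a gripper value outside its range is refused whole. The fingers move at their own pace and stop on an object; "squeeze" is the grip in N (left out, the last holds). Time passes only in rows, so rows that repeat a pose let the fingers close, or fill a call up. It gives the time, the measured TCP pose, the force and the opening at its end, in the units of the state.
- r.read_state(): the state, without advancing time (a new reading comes with each control period).
- r.camera(name): name is "side" or "top" or "wrist"; returns (picture, depth): 384x512x3 uint8, blue, green, red; 384x512 float32, m along the optical axis (not along the pixel's ray), 0 where there is no reading.
- r.camera_model(name): a dict with "K" (3x3 intrinsics, pixels), "k1" (the pictures are not rectified: a ray, as slopes to the right and down, at radius r is drawn at 1 + k1 r^2 times it, then the intrinsics apply), "extrinsics" (4x4, takes a point from camera to world coordinates). Camera axes: x right, y down, z forward; pixel columns grow to the right and rows downward; lengths in m; the calibration is good to about 2 mm. A picture is of the moment at which its call begins: read the wrist's pose just before it. camera_model takes no time and is no camera call; for the wrist camera it gives the pose at the moment of the call.
- r.close_job(): hands the job in, once; it reports no verdict.
The state is a dict: "time": time; "joint_positions": joint angles; "joint_vel": joint speeds; "joint_torque": joint torques, N m; "ee_pos": TCP position; "eef_rot": TCP orientation; "ft_force": force on the tool from outside, world axes, zero at the start; "torque": the same for the moment, N m; "width": finger opening in m.
Only numpy, scipy, OpenCV 4.12 (cv2) and the standard library are available. Lean on these libraries where they do the work, as an engineer would, in place of code of your own. Each camera call takes 0.05 s, during which the arm holds its last target.

## Working session

There is one attempt and no reset: what is moved stays moved. The work goes in short steps, Python scripts to look and compute and a tool call to move; the robot and the scene stay as the last step left them, time stands still between calls to the robot, and variables do not carry over. Pictures are saved under pics/ and viewed, and the job is handed in when it is done.

Besides the shell and the picture viewer there is one more tool, called after "Emit:" by a JSON object that holds its "api" and its "payload". carry_out: Moves the arm, as the interface text tells. Its arguments: {"type":"object","properties":{"increments":{"type":"string"},"squeeze":{"type":"number"}},"required":["increments"]}

```bash
mkdir -p pics; ls
python3 - <<'E'
from bench import r
import cv2,numpy as np
s=r.read_state();print(s['time'],s['ee_pos'],s['eef_rot'],s['width'],r.pinch_z)
for n in('top','side','wrist'):
    m=r.camera_model(n)
    p,d=r.camera(n);cv2.imwrite(f'pics/{n}0.png',p);np.save(f'pics/{n}0.npy',d)
    print(n,m)
E
```

```text
pics
0.0 [0.1791121  0.59839364 0.22175171] [ 8.02103694e-01  5.97184374e-01 -5.41734267e-04  4.41460689e-04] 0.08699213273332841 0.0187
top {'K': array([[408.60877168,   0.        , 253.74596144],
       [  0.        , 408.60877168, 198.69270243],
       [  0.        ,   0.        ,   1.        ]]), 'k1': -0.07148402834027627, 'extrinsics': array([[-0.0195728 , -0.99232056,  0.1221344 ,  0.43660897],
       [-0.99972544,  0.01785064, -0.01517894, -0.00229803],
       [ 0.0128822 , -0.12239796, -0.99239749,  0.94242727],
       [ 0.        ,  0.        ,  0.        ,  1.        ]])}
side {'K': array([[372.63888592,   0.        , 259.73878566],
       [  0.        , 372.63888592, 197.76205064],
       [  0.        ,   0.        ,   1.        ]]), 'k1': -0.03374419641262779, 'extrinsics': array([[ 0.76391485, -0.43896193,  0.47301853,  0.08946091],
       [-0.64530995, -0.51618803,  0.56313852, -0.54982974],
       [-0.00302987, -0.73543344, -0.6775902 ,  0.72742363],
       [ 0.        ,  0.        ,  0.        ,  1.        ]])}
wrist {'K': array([[329.15580518,   0.        , 255.174405  ],
       [  0.        , 329.15580518, 192.69342777],
       [  0.        ,   0.        ,   1.        ]]), 'k1': -0.09055169830812111, 'extrinsics': array([[ 2.87217329e-01,  9.23416774e-01,  2.54573501e-01,
         1.08805333e-01],
       [ 9.57865397e-01, -2.76806004e-01, -7.66310440e-02,
         6.20066515e-01],
       [-2.94917748e-04,  2.65856912e-01, -9.64012456e-01,
         3.84630014e-01],
       [ 0.00000000e+00,  0.00000000e+00,  0.00000000e+00,
         1.00000000e+00]])}
```

View pics/top0.png

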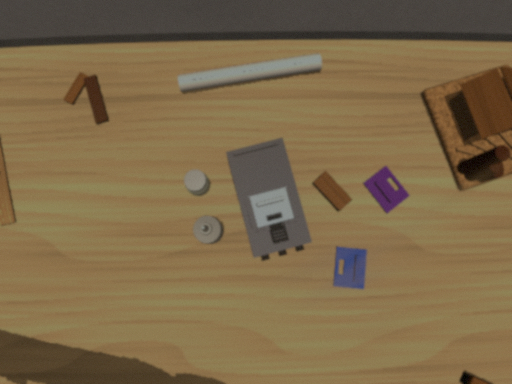

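View pics/side0.png

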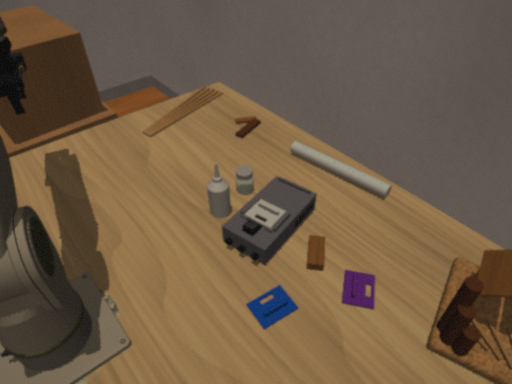

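The top view shows the supply at about (268,198), with the white cover at (272,207) and the black tab pad at (279,233). 
- **Could pass for the cover:** white plate (272,207), blue plate (350,268), purple plate (386,189). I choose the white one, in the guides of the grey box.
- **Could pass for the tab:** pad (279,233), dark knobs on the box's near edge (265,257), (283,253), (299,248). I choose the pad.
- **Bystanders:** bottle (207,230), jar (197,182), offcut (331,190). The wood pieces at (85,95) are not the offcut.

```bash
cat > h.py <<'E'
import cv2,numpy as np
def rays(m,uv):
    uv=np.asarray(uv,float).reshape(-1,2);K=m['K']
    xd=(uv[:,0]-K[0,2])/K[0,0];yd=(uv[:,1]-K[1,2])/K[1,1]
    p=cv2.undistortPoints(uv.reshape(-1,1,2),K,np.array([m['k1'],0,0,0.])).reshape(-1,2)
    E=m['extrinsics'];d=np.c_[p,np.ones(len(p))]@E[:3,:3].T
    return E[:3,3],d
def onplane(m,uv,z):
    o,d=rays(m,uv);t=(z-o[2])/d[:,2];return o+d*t[:,None]
def proj(m,P):
    E=np.linalg.inv(m['extrinsics']);P=np.asarray(P,float).reshape(-1,3)
    return cv2.projectPoints(P,cv2.Rodrigues(E[:3,:3])[0],E[:3,3],m['K'],np.array([m['k1'],0,0,0.]))[0].reshape(-1,2)
E
python3 - <<'E'
import cv2
p=cv2.imread('pics/top0.png');c=p[125:275,180:370];cv2.imwrite('pics/crop0.png',cv2.convertScaleAbs(cv2.resize(c,None,fx=4,fy=4,interpolation=cv2.INTER_CUBIC),alpha=1.6))
p=cv2.imread('pics/side0.png');c=p[150:290,190:350];cv2.imwrite('pics/crop1.png',cv2.convertScaleAbs(cv2.resize(c,None,fx=4,fy=4,interpolation=cv2.INTER_CUBIC),alpha=1.6))
E
```

```text
(no output)
```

View pics/crop0.png

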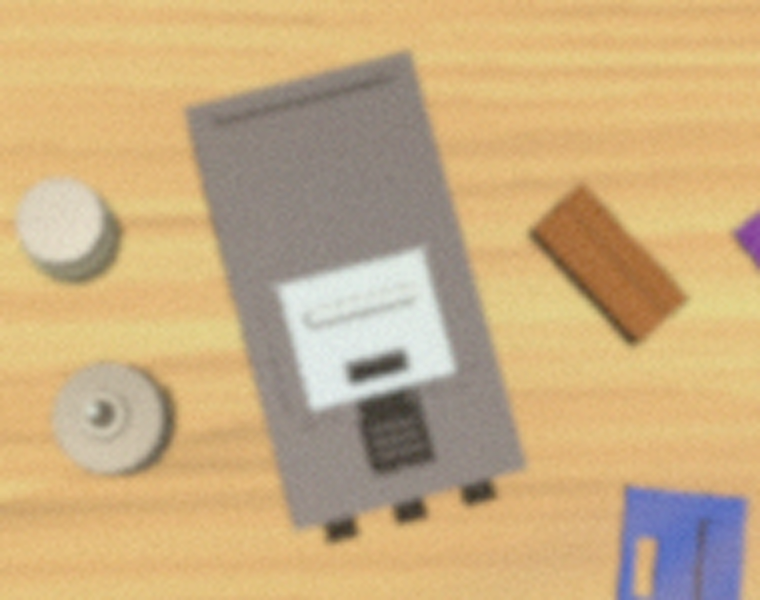

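View pics/crop1.png

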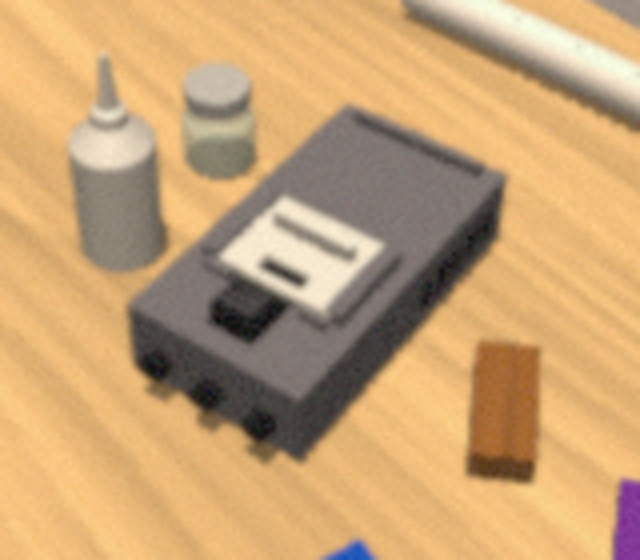

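The crop confirms it: white plate with slot and rib in the guides, black ribbed pad just on its near side, and the end stop at the far edge. The bottle stands at left-near and the jar at left-far. Next I measure.

```bash
cat > meas.py <<'E'
import cv2,numpy as np
from h import *
def blobs(mask):
    cs,_=cv2.findContours(mask.astype(np.uint8)*255,cv2.RETR_EXTERNAL,cv2.CHAIN_APPROX_NONE);return sorted(cs,key=cv2.contourArea,reverse=True)
def rect_world(m,c,z):
    w=onplane(m,c.reshape(-1,2),z)[:,:2]
    (cx,cy),(a,b),an=cv2.minAreaRect((w*1000).astype(np.float32));return np.array([cx,cy]),a,b,an
E
python3 - <<'E'
from bench import r
from meas import *
m=r.camera_model('top');p=cv2.imread('pics/top0.png')
hsv=cv2.cvtColor(cv2.GaussianBlur(p,(3,3),0),cv2.COLOR_BGR2HSV)
roi=np.zeros(p.shape[:2],bool);roi[130:262,222:315]=1
S,V=hsv[...,1],hsv[...,2]
for u,v in [(272,207),(250,165),(279,233),(233,250),(257,195)]: print(hsv[v,u])
grey=roi&(S<90)
c=blobs(grey)[0];print('box',rect_world(m,c,.06),cv2.boundingRect(c))
wh=roi&(S<60)&(V>125);c=blobs(wh)[0];print('cover',rect_world(m,c,.066),cv2.boundingRect(c))
dk=roi&(V<55);dk[:218]=0;dk[246:]=0
for c in blobs(dk)[:2]: print('pad',rect_world(m,c,.077),cv2.boundingRect(c),cv2.contourArea(c))
# manual points
q=np.array([[188,107],[410,50],[525,465],[296,525]])/4+[180,125]
print(onplane(m,q,.06))
for n,q,z in [('bottle tip',(102,410),.165),('jar top',(62,222),.07),('offcut',(608,260),.025)]:
    print(n,onplane(m,np.array(q)/4+[180,125],z))
m=r.camera_model('side')
q=np.array([[348,106],[504,178],[298,400],[133,312]])/4+[190,150]
print(onplane(m,q,.06))
E
```

```text
[ 78   9 145]
[14 32 89]
[15 44 58]
[ 17 117 135]
[ 68   8 133]
box (array([547.13653564, -47.41397858]), 247.4532012939453, 133.56942749023438, 13.9142484664917) (226, 138, 86, 120)
cover (array([526.22979736, -53.02940369]), 67.66703033447266, 79.00857543945312, 13.807875633239746) (250, 188, 43, 39)
pad (array([470.46069336, -65.39161682]), 35.0681266784668, 28.01952362060547, 14.679997444152832) (271, 224, 16, 18) 80.5
pad (array([501.1942749 , -49.23937988]), 4.250516891479492, 2.1234156974969665e-06, 88.91886138916016) (269, 218, 3, 1) 0.0
[[ 0.65070144  0.04121942  0.06      ]
 [ 0.68113242 -0.08241127  0.06      ]
 [ 0.45049938 -0.13801745  0.06      ]
 [ 0.42100233 -0.0139075   0.06      ]]
bottle tip [[0.47878837 0.07856712 0.165     ]]
jar top [[0.58588243 0.10954695 0.07      ]]
offcut [[ 0.56627453 -0.19514085  0.025     ]]
[[ 0.64949076  0.04089403  0.06      ]
 [ 0.67806288 -0.08260089  0.06      ]
 [ 0.44951093 -0.13740678  0.06      ]
 [ 0.41777029 -0.0205545   0.06      ]]
```

```bash
cat > plan.py <<'E'
import sys,numpy as np
from bench import r
from scipy.spatial.transform import Rotation as R
C=np.array([.550,-.0478]);YAW=13.8
def s2w(x,y):
    t=np.radians(YAW);return C+[x*np.cos(t)-y*np.sin(t),x*np.sin(t)+y*np.cos(t)]
def w2s(x,y):
    t=np.radians(YAW);d=np.array([x,y])-C;return np.array([d[0]*np.cos(t)+d[1]*np.sin(t),-d[0]*np.sin(t)+d[1]*np.cos(t)])
def plan(pos,a=-76.2):
    s=r.read_state();R0=R.from_quat(s['eef_rot'])
    t=np.radians(a);x=np.array([np.cos(t),np.sin(t),0]);z=np.array([0,0,-1.]);Rt=R.from_matrix(np.c_[x,np.cross(z,x),z])
    rv=np.degrees((R0.inv()*Rt).as_rotvec());sh=R0.inv().apply(np.array(pos)-s['ee_pos'])
    print('t',round(s['time'],3),'ee',s['ee_pos'].round(4),'sup',w2s(*s['ee_pos'][:2]).round(4),'F',np.round(s['ft_force'],2),'w',round(float(s['width']),4),'rv',rv.round(1),'shift',sh.round(4))
def show():
    s=r.read_state();x=R.from_quat(s['eef_rot']).as_matrix()
    print('t',round(s['time'],3),'ee',s['ee_pos'].round(4),'sup',w2s(*s['ee_pos'][:2]).round(4),'F',np.round(s['ft_force'],2),'w',round(float(s['width']),4),'q',s['joint_positions'].round(2),'a',np.degrees(np.arctan2(x[1,0],x[0,0])).round(1))
E
python3 -c "
from plan import *
plan([.38,.40,.27],25)"
```

```text
t 0.15 ee [0.1791 0.5985 0.222 ] sup [-0.206   0.7161] F [-0.4  -0.41 -0.46] w 0.0872 rv [ 0.   0.1 48.3] shift [-0.1326  0.2494 -0.0479]
```

Emit:
{"api": "carry_out", "payload": {"increments": "0 0 9 -0.02 0.045 -0.02 0.087; 0 0 18 -0.05 0.1 -0.05 0.06; 0 0 28 -0.08 0.15 -0.05 0.03; 0 0 38 -0.105 0.2 -0.05 0; 0 0 48 -0.13 0.25 -0.05 0"}}

```text
time: 0.78
ee_pos: [0.3826, 0.4006, 0.2722]
eef_rot: [0.976, 0.216, -0.0, 0.0]
ft_force: [0.5, 0.4, 0.6]
width: 0.0547
```

```bash
python3 -c "
from plan import *
show();plan([.46,.15,.27],-25)"
```

```text
t 0.775 ee [0.3826 0.4006 0.2722] sup [-0.0556  0.4754] F [0.51 0.36 0.62] w 0.0547 q [-1.05  0.15  0.18  1.59 -0.03  1.41 -0.43] a 25.0
t 0.775 ee [0.3826 0.4006 0.2722] sup [-0.0556  0.4754] F [0.51 0.36 0.62] w 0.0547 rv [ 0.  0. 50.] shift [-0.0357  0.2599  0.0023]
```

Emit:
{"api": "carry_out", "payload": {"increments": "0 0 10 -0.01 0.05 0 0; 0 0 20 -0.015 0.1 0 0; 0 0 30 -0.02 0.155 0 0; 0 0 40 -0.03 0.21 0 0; 0 0 50 -0.036 0.26 0 0"}}

```text
time: 1.4
ee_pos: [0.46, 0.1476, 0.2723]
eef_rot: [0.976, -0.22, -0.0, 0.0]
ft_force: [-0.1, -0.1, 0.3]
width: 0.0055
```

```bash
python3 -c "
from plan import *
show();print(s2w(-.086,0));plan([*s2w(-.086,0),.23])"
```

```text
t 1.4 ee [0.46   0.1476 0.2723] sup [-0.0408  0.2113] F [-0.06 -0.08  0.3 ] w 0.0055 q [-0.83 -0.03  0.42  1.76  0.01  1.4  -0.85] a -25.4
[ 0.46648245 -0.06831388]
t 1.4 ee [0.46   0.1476 0.2723] sup [-0.0408  0.2113] F [-0.06 -0.08  0.3 ] w 0.0055 rv [ 0.  -0.  50.8] shift [0.0984 0.1923 0.0425]
```

Emit:
{"api": "carry_out", "payload": {"increments": "0 0 10 0.02 0.04 0 0; 0 0 20 0.04 0.08 0 0; 0 0 30 0.06 0.12 0 0; 0 0 41 0.08 0.16 0.02 0; 0 0 51 0.098 0.192 0.042 0"}}

```text
time: 2.02
ee_pos: [0.4661, -0.0696, 0.2302]
eef_rot: [0.784, -0.621, 0.0, -0.0]
ft_force: [0.7, 0.4, -0.3]
width: 0.0001
```

Run:
```python
from plan import *
import cv2
show();m=r.camera_model('wrist');p,d=r.camera('wrist');cv2.imwrite('pics/w1.png',cv2.convertScaleAbs(p,alpha=1.5));np.save('pics/w1.npy',d)
import pickle;pickle.dump(m,open('pics/w1.pkl','wb'));print(m['extrinsics'].round(3))
p,d=r.camera('side');cv2.imwrite('pics/s1.png',p)
```

```text
t 2.025 ee [ 0.4661 -0.0696  0.2302] sup [-0.0867 -0.0012] F [ 0.65  0.41 -0.33] w 0.0001 q [-0.59 -0.05  0.63  1.87  0.03  1.32 -1.31] a -76.8
[[ 0.228 -0.938 -0.26   0.537]
 [-0.974 -0.22  -0.06  -0.052]
 [-0.001  0.267 -0.964  0.393]
 [ 0.     0.     0.     1.   ]]
```

View pics/w1.png

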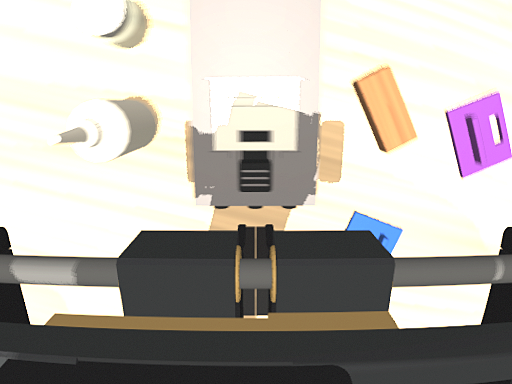

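View pics/s1.png

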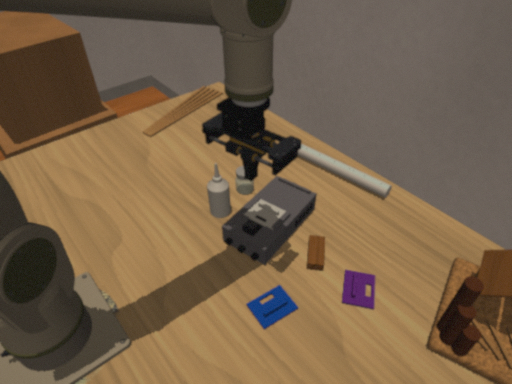

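The wrist view shows the pad at about (255,176), the slot at (255,137), the box's near corners at about (197,204) and (316,204), and the closed fingers at (256,258). The bottle is well clear on the left. I'll refine the box pose from this view.

Run:
```python
from plan import *
from h import *
import cv2,pickle
m=pickle.load(open('pics/w1.pkl','rb'));p=cv2.imread('pics/w1.png')
g=cv2.cvtColor(p,cv2.COLOR_BGR2GRAY)
def dark(x0,x1,y0,y1,t,z):
    s=g[y0:y1,x0:x1]<t;n,l,st,c=cv2.connectedComponentsWithStats(s.astype(np.uint8));i=1+st[1:,4].argmax();bb=st[i]
    b=np.array([[x0+bb[0],y0+bb[1]],[x0+bb[0]+bb[2]-1,y0+bb[1]+bb[3]-1]]);w=onplane(m,b,z)
    print(b.tolist(),'mid sup',np.mean([w2s(*q[:2]) for q in w],0).round(4),[w2s(*q[:2]).round(4).tolist() for q in w])
dark(236,274,156,196,70,.077)   # pad
dark(236,274,126,146,70,.066)   # slot/catch
for q,z in [((197,204),.06),((316,204),.06),((213,150),.066),((298,150),.066)]:
    w=onplane(m,q,z)[0];print(q,w2s(*w[:2]).round(4))
s=g[150:204,185:330];print(g[185,185:205],g[185,305:330]);print(g[196:210,215])
c=p[60:220,180:345];cv2.imwrite('pics/w1c.png',cv2.resize(c,None,fx=3.5,fy=3.5,interpolation=cv2.INTER_CUBIC))
print(np.linalg.norm(onplane(m,(213,150),.066)-onplane(m,(298,150),.066)))
```

```text
[[240, 156], [270, 169]] mid sup [-0.0712 -0.0002] [[-0.0646, 0.0143], [-0.0777, -0.0147]]
[[243, 131], [267, 140]] mid sup [-0.0462 -0.0004] [[-0.0416, 0.0114], [-0.0507, -0.0122]]
(197, 204) [-0.1182  0.0621]
(316, 204) [-0.1195 -0.0644]
(213, 150) [-0.06    0.0417]
(298, 150) [-0.0609 -0.0431]
[254 254 254 254 254 254 253 251 249 210 136 130 132 135 134 134 135 133
 133 132] [134 135 135 134 134 134 134 133 130 124 156 220 249 252 254 254 254 254
 254 254 254 254 254 254 254]
[133 135 133 133 133 133 133 133 133 119  55  80 144 189]
0.08484029758765947
```

View pics/w1c.png

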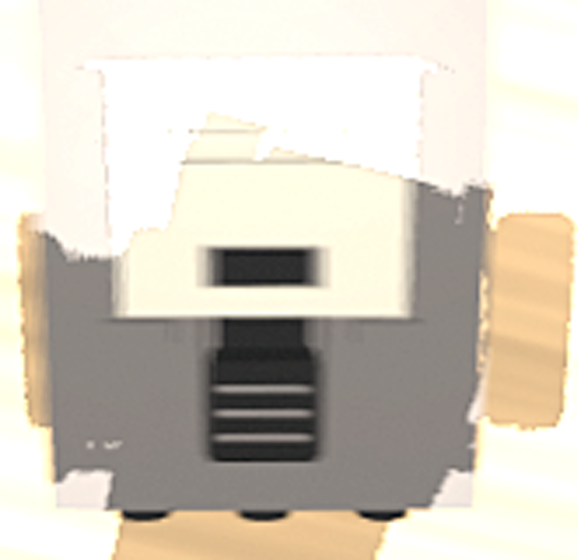

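The pose agrees within about 1 mm. Now I descend over the pad, offset 4 mm away from the bottle.

Run:
```python
from plan import *
plan([*s2w(-.086,-.004),.085])
```

```text
t 2.125 ee [ 0.4647 -0.072   0.2286] sup [-0.0886 -0.0031] F [-0.58  0.21  0.2 ] w 0.0004 rv [ 0.2 -0.  -0.8] shift [ 0.0007 -0.0031  0.1436]
```

Emit:
{"api": "carry_out", "payload": {"increments": "0 0 -0.8 0.0005 -0.003 0.04 0; 0 0 -0.8 0.0005 -0.003 0.08 0; 0 0 -0.8 0.0005 -0.003 0.115 0; 0 0 -0.8 0.0005 -0.003 0.14 0; 0 0 -0.8 0.0005 -0.003 0.144 0"}}

```text
time: 2.75
ee_pos: [0.4663, -0.0715, 0.0834]
eef_rot: [0.788, -0.616, -0.002, 0.003]
ft_force: [0.0, -0.5, 0.1]
width: 0.0007
```

Run:
```python
from plan import *
show();plan([*s2w(-.086,-.004),.067])
import cv2
p,d=r.camera('side');cv2.imwrite('pics/s2.png',cv2.convertScaleAbs(cv2.resize(p[100:290,160:360],None,fx=3.5,fy=3.5,interpolation=cv2.INTER_CUBIC),alpha=1.6))
```

```text
t 2.75 ee [ 0.4663 -0.0715  0.0834] sup [-0.0869 -0.003 ] F [ 0.02 -0.55  0.08] w 0.0007 q [-0.55  0.14  0.65  2.04 -0.1   1.   -1.18] a -76.1
t 2.75 ee [ 0.4663 -0.0715  0.0834] sup [-0.0869 -0.003 ] F [ 0.02 -0.55  0.08] w 0.0007 rv [ 0.4 -0.   0.1] shift [ 0.001  -0.001   0.0164]
```

View pics/s2.png

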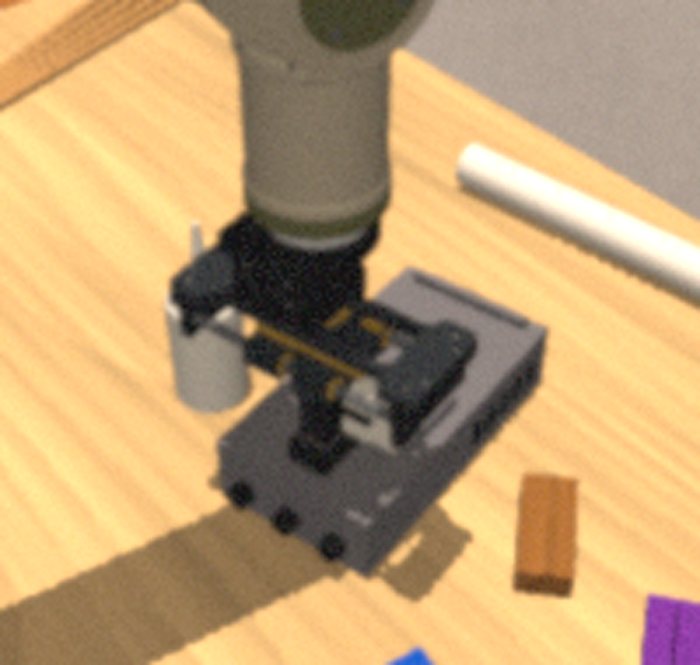

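The closed fingertips sit directly over the pad (crop pixel 318,445), and the gripper body is beside the bottle without touching it. Pressing now.

Emit:
{"api": "carry_out", "payload": {"increments": "0.4 0 0 0.001 -0.001 0.006 0; 0.4 0 0 0.001 -0.001 0.01 0; 0.4 0 0 0.001 -0.001 0.013 0; 0.4 0 0 0.001 -0.001 0.016 0; 0.4 0 0 0.001 -0.001 0.0165 0"}}

```text
time: 3.42
ee_pos: [0.4686, -0.0722, 0.0678]
eef_rot: [0.788, -0.616, 0.001, -0.001]
ft_force: [2.3, 1.1, 3.7]
width: 0.0006
```

Run:
```python
from plan import *
show();plan([*s2w(-.086,-.004),.066])
```

```text
t 3.425 ee [ 0.4686 -0.0722  0.0678] sup [-0.0848 -0.0043] F [2.25 1.11 3.71] w 0.0006 q [-0.54  0.17  0.65  2.06 -0.13  0.95 -1.15] a -76.1
t 3.425 ee [ 0.4686 -0.0722  0.0678] sup [-0.0848 -0.0043] F [2.25 1.11 3.71] w 0.0006 rv [-0.2 -0.1  0.1] shift [-0.0003  0.0012  0.0018]
```

Emit:
{"api": "carry_out", "payload": {"increments": "0 0 0 0 0.001 0.001 0; 0 0 0 0 0.001 0.002 0; 0 0 0 0 0.001 0.002 0; 0 0 0 0 0.001 0.0025 0; 0 0 0 0 0.001 0.0025 0"}}

```text
time: 4.05
ee_pos: [0.4684, -0.0724, 0.0669]
eef_rot: [0.787, -0.616, 0.001, -0.002]
ft_force: [-6.3, 1.1, 27.0]
width: 0.0004
```

Run:
```python
from plan import *
show()
```

```text
t 4.05 ee [ 0.4684 -0.0724  0.0669] sup [-0.0851 -0.0044] F [-6.35  1.07 27.02] w 0.0004 q [-0.54  0.17  0.65  2.06 -0.13  0.95 -1.15] a -76.1
```

The pad met its stop at z = 0.0669 with 27 N. I lift and move behind the rib.

Emit:
{"api": "carry_out", "payload": {"increments": "0 0 0 0 0 -0.02 0; 0 0 0 0 0 -0.045 0; 0 0 0 0 -0.018 -0.045 0.016; 0 0 0 0 -0.036 -0.045 0.016; 0 0 0 0 -0.05 -0.045 0.016"}}

```text
time: 4.68
ee_pos: [0.5167, -0.0604, 0.1117]
eef_rot: [0.787, -0.616, 0.001, -0.001]
ft_force: [-0.6, 0.2, -1.1]
width: 0.0146
```

Run:
```python
from plan import *
import cv2
show();plan([*s2w(-.035,-.004),.072])
p,d=r.camera('side');cv2.imwrite('pics/s3.png',cv2.convertScaleAbs(cv2.resize(p[100:290,160:360],None,fx=3.5,fy=3.5,interpolation=cv2.INTER_CUBIC),alpha=1.6))
p,d=r.camera('wrist');cv2.imwrite('pics/w3.png',p)
show()
```

```text
t 4.675 ee [ 0.5167 -0.0604  0.1117] sup [-0.0353 -0.0043] F [-0.63  0.18 -1.07] w 0.0146 q [-0.55  0.22  0.65  1.9  -0.15  1.07 -1.17] a -76.1
t 4.675 ee [ 0.5167 -0.0604  0.1117] sup [-0.0353 -0.0043] F [-0.63  0.18 -1.07] w 0.0146 rv [-0.2  0.   0.1] shift [-0.0003 -0.0002  0.0397]
t 4.775 ee [ 0.5172 -0.0602  0.1117] sup [-0.0348 -0.0042] F [-0.82 -0.37  0.36] w 0.0157 q [-0.55  0.22  0.65  1.9  -0.15  1.07 -1.17] a -76.1
```

View pics/s3.png

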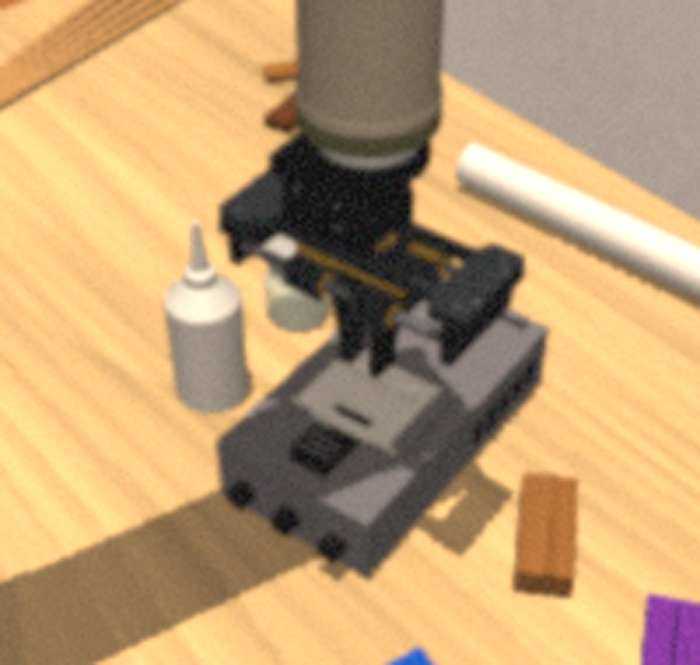

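View pics/w3.png

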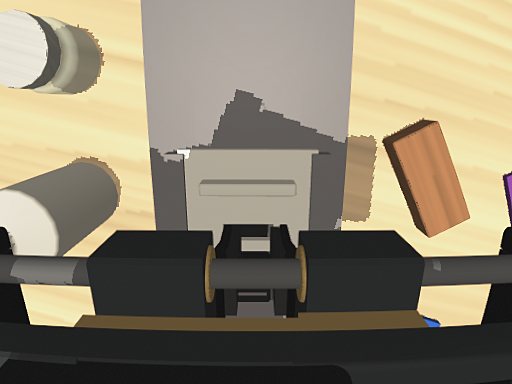

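The side view shows the pad down and both tips above the cover just behind the rib. In the wrist view the rib spans (200,188) to (296,188) and the tips are around (260,240). I check the rib position against the tips, then descend.

Run:
```python
from plan import *
from h import *
m=r.camera_model('wrist')
for q,z in [((200,195),.073),((296,195),.073),((200,181),.08),((296,181),.08),((186,151),.066),((312,151),.066)]: print(q,w2s(*onplane(m,q,z)[0][:2]).round(4))
for x in(-.035,-.0445,-.0255):print(proj(m,[[*s2w(x,-.004),.112]]).round())
plan([*s2w(-.035,-.004),.072])
```

```text
(200, 195) [-0.0195  0.032 ]
(296, 195) [-0.0194 -0.0293]
(200, 181) [-0.0087  0.0304]
(296, 181) [-0.0086 -0.0281]
(186, 151) [0.0077 0.041 ]
(312, 151) [ 0.0078 -0.0395]
[[256. 243.]]
[[256. 259.]]
[[256. 226.]]
t 4.775 ee [ 0.5172 -0.0602  0.1117] sup [-0.0348 -0.0042] F [-0.82 -0.37  0.36] w 0.0157 rv [-0.2 -0.   0.1] shift [-0.0002  0.0003  0.0397]
```

Emit:
{"api": "carry_out", "payload": {"increments": "0 0 0 0 0 0.012 0.016; 0 0 0 0 0 0.024 0.016; 0 0 0 0 0 0.033 0.016; 0 0 0 0 0 0.038 0.016; 0 0 0 0 0 0.0395 0.016"}}

```text
time: 5.4
ee_pos: [0.5172, -0.0602, 0.0719]
eef_rot: [0.788, -0.616, 0.001, -0.001]
ft_force: [-1.0, -0.6, 0.4]
width: 0.016
```

Run:
```python
from plan import *
import cv2
show();plan([*s2w(-.026,-.003),.072])
p,d=r.camera('side');cv2.imwrite('pics/s4.png',cv2.convertScaleAbs(cv2.resize(p[150:270,200:340],None,fx=5,fy=5,interpolation=cv2.INTER_CUBIC),alpha=1.6))
```

```text
t 5.4 ee [ 0.5172 -0.0602  0.0719] sup [-0.0348 -0.0042] F [-0.97 -0.6   0.39] w 0.016 q [-0.53  0.28  0.64  1.94 -0.2   0.98 -1.13] a -76.1
t 5.4 ee [ 0.5172 -0.0602  0.0719] sup [-0.0348 -0.0042] F [-0.97 -0.6   0.39] w 0.016 rv [-0.2 -0.   0.1] shift [-0.0012 -0.0089 -0.0001]
```

View pics/s4.png

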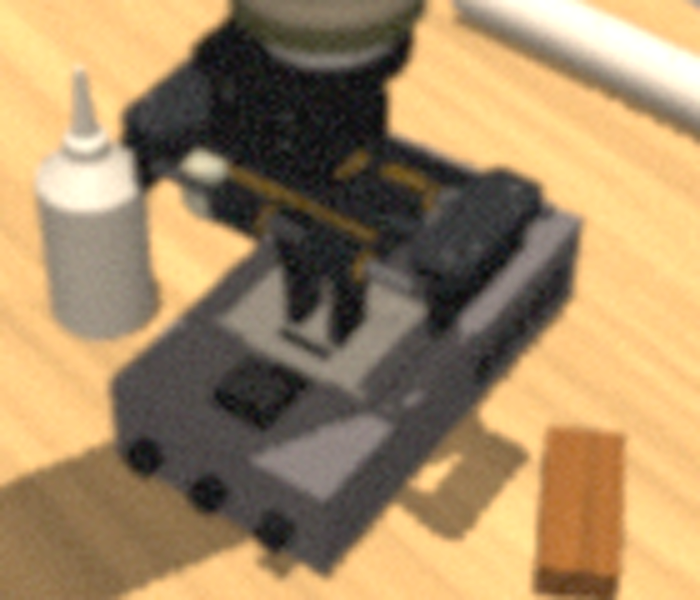

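The tips are on the cover's near side of the rib and the bottle is untouched. First part of the push:

Emit:
{"api": "carry_out", "payload": {"increments": "0 0 0 0 -0.008 0 0.016; 0 0 0 0 -0.018 0 0.016; 0 0 0 0 -0.028 0 0.016; 0 0 0 0 -0.038 0 0.016; 0 0 0 0 -0.045 0 0.016"}}

```text
time: 6.08
ee_pos: [0.5617, -0.0492, 0.0721]
eef_rot: [0.788, -0.616, 0.001, -0.001]
ft_force: [-1.1, -0.2, 0.4]
width: 0.0159
```

Run:
```python
from plan import *
import cv2
from h import *
show();m=r.camera_model('wrist')
p,d=r.camera('side');cv2.imwrite('pics/s5.png',cv2.convertScaleAbs(cv2.resize(p[150:270,200:340],None,fx=5,fy=5,interpolation=cv2.INTER_CUBIC),alpha=1.6))
p,d=r.camera('wrist');cv2.imwrite('pics/w5.png',p)
plan([*s2w(.035,-.004),.072])
```

```text
t 6.075 ee [ 0.5617 -0.0492  0.0721] sup [ 0.011  -0.0041] F [-1.12 -0.21  0.44] w 0.0159 q [-0.51  0.37  0.61  1.83 -0.25  1.02 -1.12] a -76.0
t 6.175 ee [ 0.5616 -0.0492  0.072 ] sup [ 0.011  -0.0041] F [-0.37 -0.24 -0.3 ] w 0.0158 rv [-0.2 -0.1  0.2] shift [-0.     -0.024   0.0001]
```

View pics/s5.png

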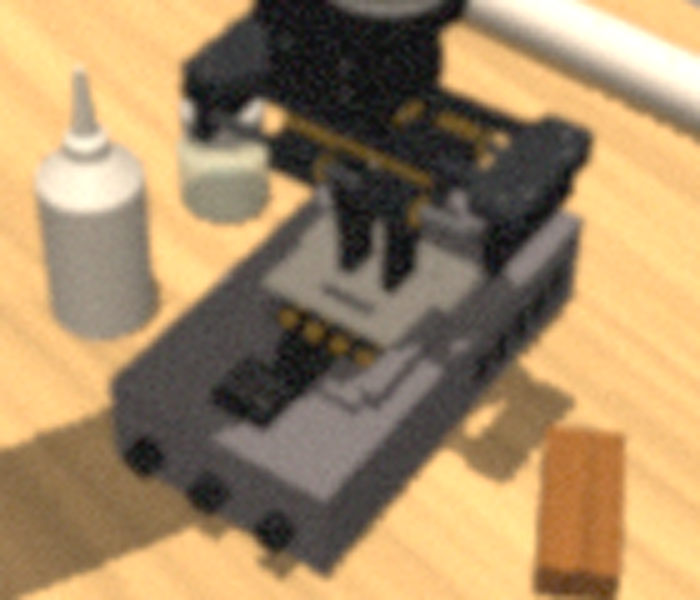

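View pics/w5.png

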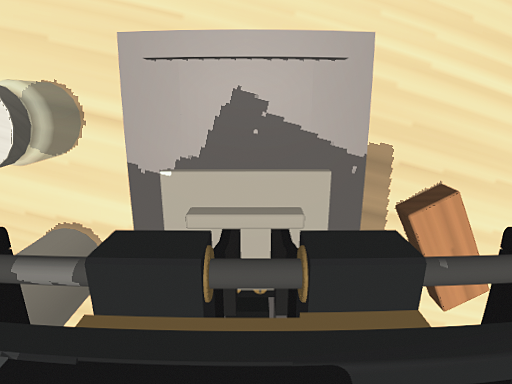

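The cover slides straight and flat, its front edge is now at wrist row 171 and the terminals are appearing. I measure it to set the rest of the push.

Run:
```python
from plan import *
from h import *
m=r.camera_model('wrist')
for q,z in [((162,171),.066),((330,171),.066),((187,209),.08),((304,208),.08),((146,58),.068),((348,58),.068)]: print(q,w2s(*onplane(m,q,z)[0][:2]).round(4))
```

```text
(162, 171) [0.0486 0.046 ]
(330, 171) [ 0.0488 -0.0425]
(187, 209) [0.0322 0.0307]
(304, 208) [ 0.0329 -0.0274]
(146, 58) [0.105  0.0499]
(348, 58) [ 0.105  -0.0479]
```

Emit:
{"api": "carry_out", "payload": {"increments": "0 0 0 0 -0.008 0 0.016; 0 0 0 0 -0.018 0 0.016; 0 0 0 0 -0.028 0 0.016; 0 0 0 0 -0.037 0 0.016; 0 0 0 0 -0.044 0 0.016"}}

```text
time: 6.8
ee_pos: [0.6049, -0.0383, 0.0721]
eef_rot: [0.788, -0.616, 0.002, -0.001]
ft_force: [-0.5, -0.6, 0.5]
width: 0.0162
```

Run:
```python
from plan import *
import cv2,pickle
show();m=r.camera_model('wrist');pickle.dump(m,open('pics/w6.pkl','wb'))
p,d=r.camera('wrist');cv2.imwrite('pics/w6.png',p)
```

```text
t 6.8 ee [ 0.6049 -0.0383  0.0721] sup [ 0.0556 -0.0039] F [-0.47 -0.57  0.5 ] w 0.0162 q [-0.48  0.46  0.6   1.71 -0.29  1.05 -1.12] a -76.0
```

View pics/w6.png

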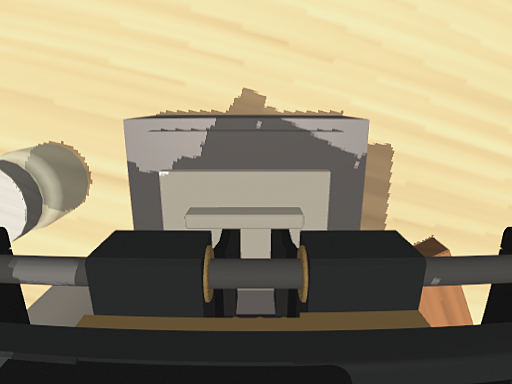

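The cover kept the same place relative to the tips (front edge at row 171), so it is at about x = 58 mm, short of the end stop. I back off from the rib, lift, and then look.

Emit:
{"api": "carry_out", "payload": {"increments": "0 0 0 0 0.006 0 0.016; 0 0 0 0 0.008 -0.02 0.016; 0 0 0 0 0.008 -0.06 0.016; 0 0 0 0 0.008 -0.12 0.016; 0 0 0 0 0.008 -0.18 0.016"}}

```text
time: 7.48
ee_pos: [0.5964, -0.0404, 0.2556]
eef_rot: [0.788, -0.616, 0.002, -0.002]
ft_force: [0.9, 0.2, 0.3]
width: 0.0157
```

Run:
```python
from plan import *
from h import *
import cv2
show()
p,d=r.camera('side');cv2.imwrite('pics/s7.png',cv2.convertScaleAbs(cv2.resize(p[130:270,190:350],None,fx=4,fy=4,interpolation=cv2.INTER_CUBIC),alpha=1.6))
import pickle;pickle.dump(r.camera_model('wrist'),open('pics/w7.pkl','wb'))
p,d=r.camera('wrist');cv2.imwrite('pics/w7.png',p)
p,d=r.camera('top');cv2.imwrite('pics/t7.png',cv2.convertScaleAbs(cv2.resize(p[125:275,180:370],None,fx=4,fy=4),alpha=1.6))
```

```text
t 7.475 ee [ 0.5964 -0.0404  0.2556] sup [ 0.0468 -0.0039] F [0.92 0.25 0.25] w 0.0157 q [-0.54  0.28  0.66  1.52 -0.18  1.39 -1.2 ] a -76.1
```

View pics/s7.png

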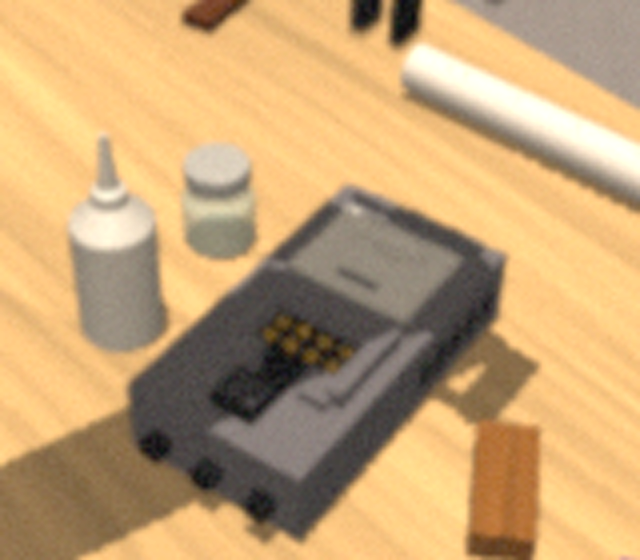

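View pics/w7.png

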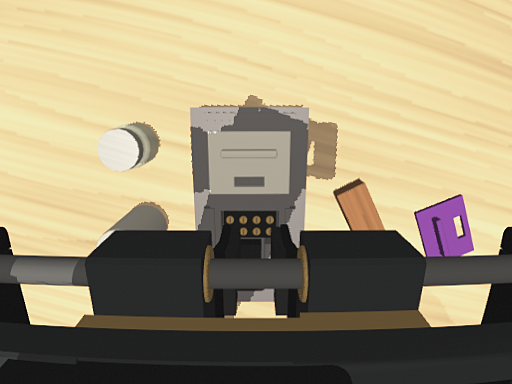

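View pics/t7.png

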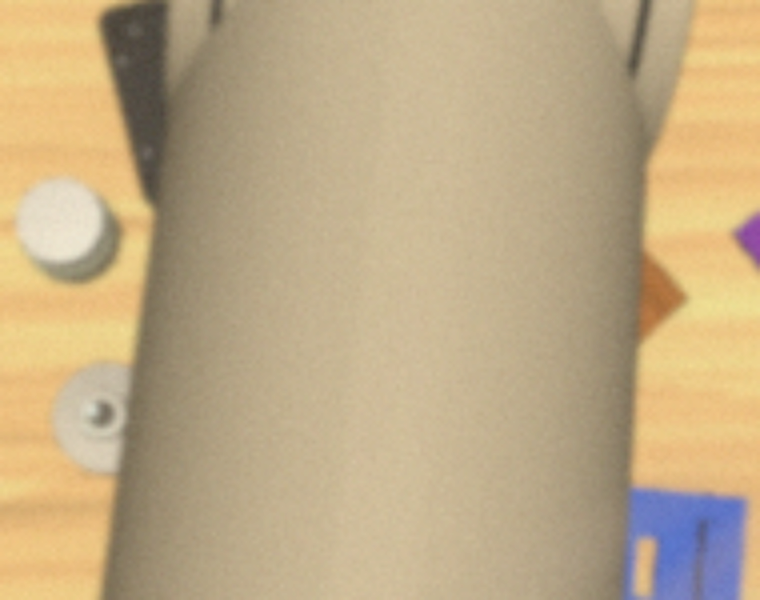

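The side view shows the cover flat on the ledge, all eight terminals bare, and the tab down. The top view shows bottle and jar at the same pixels as at the start. Final numeric check:

Run:
```python
from plan import *
from h import *
import pickle,cv2
m=pickle.load(open('pics/w7.pkl','rb'))
w=[w2s(*onplane(m,q,.066)[0][:2]) for q in [(209,131),(290,131),(289,193),(211,194)]];print(np.round(w,4),np.mean(w,0).round(4))
ms=r.camera_model('side');p,d=r.camera('side')
def pt(x,y,z):
    u=proj(ms,[[*s2w(x,y),z]])[0].round().astype(int);dd=np.median(d[u[1]-1:u[1]+2,u[0]-1:u[0]+2]);o,ry=rays(ms,[u]);P=o+ry[0]*dd;return u,P[2].round(4)
print('deck',pt(-.1,-.045,.06),'pad',pt(-.086,0,.067),'cover',[pt(x,y,.066) for x,y in((.035,-.03),(.08,-.03),(.035,.03),(.08,.03))])
p0=cv2.imread('pics/side0.png');print('offcut/bottle/jar diff',[cv2.absdiff(p,p0)[s].mean().round(2) for s in (np.s_[235:270,305:328],np.s_[175:217,205:230],np.s_[165:194,235:255])])
```

```text
[[ 0.0944  0.0458]
 [ 0.0945 -0.0423]
 [ 0.0248 -0.0431]
 [ 0.0235  0.0458]] [0.0593 0.0015]
deck (array([263, 241]), np.float64(0.0608)) pad (array([251, 228]), np.float64(0.0678)) cover [(array([289, 205]), np.float64(0.0672)), (array([298, 195]), np.float64(0.0663)), (array([270, 195]), np.float64(0.0663)), (array([279, 186]), np.float64(0.0772))]
offcut/bottle/jar diff [np.float64(7.92), np.float64(9.53), np.float64(9.49)]
```

Cover at x ≈ 59 mm, y ≈ 1.5 mm, flat (the 0.077 reading falls on the rib), and the pad at 0.068 against a deck of 0.061. Handing in.

```bash
python3 -c "
from bench import r
print(r.close_job(), r.read_state()['time'])"
```

```text
the job is handed in; nothing more can be done
the job is handed in; nothing more can be done
```

The terminal compartment is open: the tab is pressed fully in, and the cover lies flat on the ledge with all eight terminals bare. The job was handed in about 7.6 s in, and no verdict was reported.

- **Tab:** I pressed the pad with closed fingertips until it met its stop at z = 0.0669 m with 27 N. After retreating, the pad read 0.068 m, so it stayed down.
- **Cover:** I pushed it by the rib with two fingertips in two strokes, about 84 mm in all, then backed off and lifted clear. The last measurement put it at supply x ≈ 59 mm and y ≈ 1.5 mm, short of the end stop.
- **Flatness:** Three of four depth points on the cover read 66–67 mm, as expected for its top face. The fourth read 77 mm, which I take to be the rib in the line of sight.
- **Bystanders:** The bottle, offcut and jar sit where they did in the first pictures, judged by eye. A pixel-difference check showed small differences in all three areas (8 to 10 grey levels). I put these down to image noise and the arm's shadow, so that check settles nothing.
- **Robot:** It stood clear of everything at the end.

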